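Mount the power supply on its keyhole rail

TASK

Pick up the small metal power supply and mount it on the rail in the open chassis: set its keyholes over the two screw heads so that it drops flat onto the rail, then slide it forward (away from its terminal block) fully home, so that the spring tongue snaps up behind it, and let go. Work gently, by feel, without forcing it, and do not disturb the other things on the bench.

Things in the scene. Friction and masses are not known exactly. Their poses are not given: they have to be found in the camera images.
- supply: the power supply to mount, 0.25 to 0.5 kg: aluminium case on a steel plate 3 mm thick, 50 wide. Origin: under the case's centre, on the plate's underside; x forward (the way it slides home), z up. Plate: x -80 to +84 mm. Case: x -30 to +30, 50 mm wide (flush with the plate), top at z 39; grip it across its width, it will not crush. Black terminal block at the rear: x -46 to -30, up to z 28
- chassis: open steel chassis fixed to the bench: tray 260 (x) x 220 (y) mm, walls 27 mm high, origin at the centre of its underside. Control board (parts up to 33 mm high) in its +y half. In its -y half an aluminium rail, 60 mm wide, lies along x with two upright pan-head screws on its centre line. More than 50 N between the supply and the chassis, rail, screws or tongue does damage
- tongue (a joint): spring tongue: steel leaf 12 mm wide in the rail's centre line, hinged at its rear, free end 11.5 mm behind the rear screw's axis and 4.5 mm above the rail. 0 rad = up, 0.15 = flush. The dropped plate's rear end presses it flush (about 4 N: keep the rear down while sliding); after 12.5 of the 14 mm slide it snaps up behind the plate's rear edge and locks it
- transformer: bystander, leave it where it is: small dark transformer with copper coil, 64 x 54 x 45 mm; origin under its centre
- heatsink: bystander, leave it where it is: finned aluminium heat sink, 64 x 44 x 31 mm; origin under its centre
- jar: bystander, leave it where it is: flux jar, 42 mm across, 45 mm high; origin under its centre
- spool: bystander, leave it where it is: solder spool standing on end, 56 mm across, 46 mm high; origin under its centre
- screwdriver: bystander, leave it where it is: screwdriver, 180 mm long, lying on the bench; x runs along it towards the blade
- meter: bystander, leave it where it is: red multimeter lying flat, 150 x 74 x 43 mm; origin under its centre
- cleaner: bystander, leave it where it is: round dark tip-cleaner pot, 68 mm across, 42 mm high; origin under its centre
- front_keyhole (a point): centre of the front keyhole's round entry hole, on the plate's underside, at x +52, y 0 of the supply; bare plate in front of the case. The hole is 13 mm across; a slot 7 mm wide runs from it backwards (supply -x) and ends 16.5 mm behind this point. Ahead of the hole the plate is solid for 25 mm. Axes as the supply
- rear_keyhole (a point): the same for the rear keyhole, in the bare plate behind the terminal block: entry hole centred at x -56, y 0 of the supply, its slot also running backwards for 16.5 mm; the plate's rear edge is 24 mm behind this point; ahead of the hole the plate is solid
- rail_line (a point): point of the chassis (x 0, y -35, z 5 mm) on the rail's centre line, level with its flat top; axes as the chassis. The screws stand 108 mm apart on this line, nominally at x +52 and x -56 from here, but the rail is clamped in lengthwise slots: both are shifted together up to 12 mm either way along x. The shift is not tracked: find it by feel or sight. The rail does not give
- head_level (a point): point 7.5 mm above point rail_line: the height of the screw heads' tops. Heads 10 mm across, 3 mm thick, undersides 4.5 mm above the rail; shanks 5 mm. With its x along the chassis' x and its entry holes over the heads the supply drops flat onto the rail, its origin at rail_line plus the shift. It then slides 14 mm towards chassis +x under the heads, to a firm stop of shanks on slot ends
There are look-alikes about, which are no part of the job. What is meant by the supply is not green, and is the smaller of those in its own colour.

How it is judged:
By the outcome, as a careful person would: the job done as asked, in the order asked, and still so for the second after the job is handed in, with the robot touching nothing.
It also fails if it takes over 64 s, if anything falls off the work surface, if the arm or the gripper's body presses on something with over 40 N, if the wrist force passes 120 N, or if a joint passes its speed limit or range.

ROBOT

A 6-joint arm with a two-finger parallel gripper is mounted at the origin on the work surface. World frame = base frame: x ahead of the robot, y to its left, z up, the work surface at z = 0. Lengths are in m, angles in degrees, forces in N, time in s.
With the tool pointing down it reaches from about 0.375 to 0.925 m from the base axis. Payload 5.7 kg.
Tool frame: the origin (TCP) lies on the centre line of the jaws, within the pads' length; the fingertips stand 25 mm ahead of it and the grasp point (between the pads) lies 6 mm ahead of it (bot.nose_length is the distance from the TCP to the fingertips, in m); z points along the fingers, y is the line along which they close (so a half turn about z gives the same grasp; the last joint's range is limited). The gripper opens to 85 mm and grips with 20 to 120 N. Pads are 22 mm wide; open, the fingers measure 114 mm over their backs; the gripper's body (76 mm by 85 mm) begins 54 mm behind the grasp point. The pads swing forward as they close: fully open they stand 13 mm farther back than shut.
Start: joints at [-80.793, 20.558, 86.54, -0, 72.909, -6.595], TCP at [0.163, -0.577, 0.256] pointing down, gripper open.
Joint ranges: [-170.27, 170.27], [-57.76, 135], [12.27, 136.19], [-55.21, 235.2], [11.17, 155.16], [-170.74, 170.74]. Speed limits (degrees/s): [136.94, 136.94, 180, 180, 180, 180].

INTERFACE

Orientations are given as a 3x3 rotation matrix whose columns are the frame's x, y, z axes.
In Python, from cell import readout, grab_frame, camera_model, bot gives the robot as it stands. The module is installed in compiled form; this text tells all that it offers.
- The arm moves only by the tool step_arm, never from a script. Its argument "rows" is a list of rows, each a list of 2 entries, a list of its own where there are three numbers: the shift along the tool's x, y, z each as a share of 0.75 m, from -1 to 1, then the turn, a rotation vector about the tool's x, y, z each as a share of 60 degrees, from -1 to 1. In form: [[[dx, dy, dz], [ax, ay, az]], ...]. A call has 1 to 12 rows; each row is the pose to reach, as a shift and turn from the pose commanded when the call began, along the tool's axes at that moment; what a row does not reach only later rows make up. A row lasts 1/10 s, in which the tool goes at most 50 mm and 8.59 degrees, less where a joint would pass 70% of its speed; a pose out of reach is approached as far as the arm can. A call with a number of a shift or a turn outside -1 to 1 is refused whole. A call with a gripper value outside its range is refused whole. "claw" is the gripper command: -1 is shut, 1 is fully open, values between are in proportion, set as the call begins (left out, the last holds). The fingers move at their own pace and stop on an object; the grip force is fixed at half the most. Time passes only in rows, so rows that repeat a pose let the fingers close. It gives the time, the measured TCP pose, the force, the opening and the grip force at its end, in the units of the state.
- readout.get_state(): the state, without advancing time (a new reading comes with each control period).
- grab_frame(name): name is "side" or "top"; returns the picture (400x640x3 uint8, red, green, blue); there is no depth.
- camera_model(name): a dict with "fx", "fy", "cx", "cy" (pixels), "view" (4x4, takes a point from world to camera coordinates). Camera axes: x right, y down, z forward; pixel columns grow to the right and rows downward; lengths in m; the calibration is good to about 2 mm. A picture is of the moment at which its call begins. camera_model takes no time and is no camera call.
- bot.job_done(): hands the job in; it is judged then, once.
The state is a dict: "clock": time; "qpos": joint angles; "qd": joint speeds; "tau": joint torques, N m; "eef_pos": TCP position; "eef_rot": TCP orientation; "contact_force": force on the tool from outside, world axes, zero at the start; "wrist_torque": the same for the moment, N m; "gripper_width": finger opening in m; "grip_force": force on a finger pad.
Only numpy, scipy, OpenCV 4.12 (cv2) and the standard library are available. Lean on these libraries where they do the work, as an engineer would, in place of code of your own. Each camera call takes 0.05 s, during which the arm holds its last target. There are 200 camera calls.

## Working session

There is one attempt and no reset: what is moved stays moved. The work goes in short steps, Python scripts to look and compute and a tool call to move; the robot and the scene stay as the last step left them, time stands still between calls to the robot, and variables do not carry over. Pictures are saved under pics/ and viewed, at most 10 in all, crops included, and the job is handed in when it is done.

Besides the shell and the picture viewer there is one more tool, called after "Call:" as name(argument=value, ...), one argument or row to a line, values as JSON. step_arm: Moves the arm, as the interface text tells. Its arguments: {"type":"object","properties":{"rows":{"type":"array"},"claw":{"type":"number"}},"required":["rows"]}

```bash
mkdir -p pics; python3 - <<'E'
from cell import readout, grab_frame, camera_model, bot
import cv2, numpy as np
for n in ("top","side"):
    f=grab_frame(n); cv2.imwrite(f"pics/{n}0.png",f[...,::-1]); m=camera_model(n)
    print(n,m["fx"],m["fy"],m["cx"],m["cy"]); print(np.round(m["view"],4).tolist())
s=readout.get_state(); print({k:np.round(v,4).tolist() for k,v in s.items()}, bot.nose_length)
E
```

```text
top 443.5868011438589 443.5868011438589 319.13289560068813 200.80703548879512
[[0.0183, -0.9998, 0.0096, -0.0047], [-0.9889, -0.0195, -0.1473, 0.5709], [0.1474, -0.0068, -0.9891, 1.6127], [0.0, 0.0, 0.0, 1.0]]
side 442.1746809227609 442.1746809227609 321.48693355609004 195.01651578619763
[[0.985, -0.1719, 0.0153, -0.5418], [-0.086, -0.5662, -0.8197, 0.0821], [0.1496, 0.8061, -0.5725, 1.3948], [0.0, 0.0, 0.0, 1.0]]
{'clock': 0.1, 'qpos': [-80.7919, 20.5965, 86.5935, 0.0007, 72.9097, -6.5948], 'qd': [-0.0774, -0.0542, -0.232, 0.0348, -0.008, 0.1011], 'tau': [-0.0, -52.8655, -27.9351, -0.0003, 0.0051, 0.0], 'eef_pos': [0.1633, -0.5767, 0.2555], 'eef_rot': [[0.9622, 0.2723, -0.0003], [0.2723, -0.9622, 0.0017], [0.0002, -0.0017, -1.0]], 'contact_force': [-0.1859, 0.69, -0.6275], 'wrist_torque': [-0.0307, 0.0014, -0.0085], 'grip_force': 0.0, 'gripper_width': 0.0855} 0.025
```

View pics/top0.png

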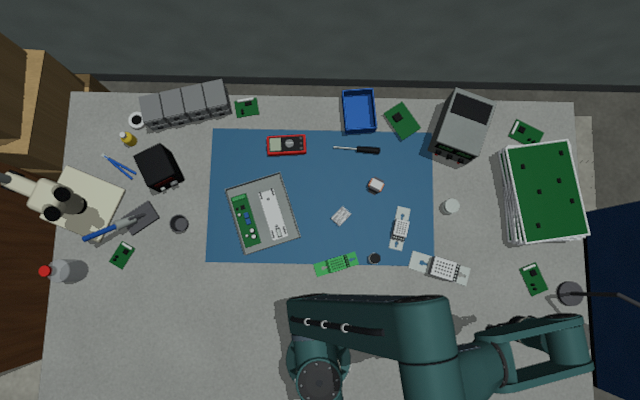

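View pics/side0.png

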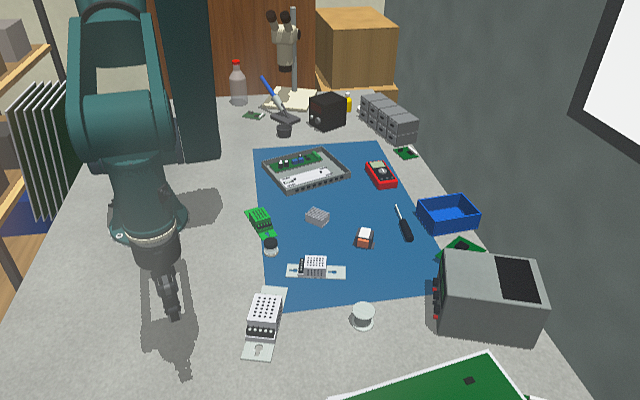

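The top view shows two silver supplies: the smaller at (400,228), the larger look-alike at (440,268), and a green one at (335,264). The chassis is at (263,213), with the rail a light strip at (272,215). I'll zoom in on these.

```bash
python3 - <<'E'
import cv2, numpy as np
t=cv2.imread("pics/top0.png"); s=cv2.imread("pics/side0.png")
def c(im,x,y,w,h): return cv2.resize(im[y:y+h,x:x+w],(400,300),interpolation=cv2.INTER_CUBIC)
cv2.imwrite("pics/crops.png",np.vstack([np.hstack([c(t,365,195,80,60),c(t,212,165,104,78)]),np.hstack([c(s,275,235,80,60),c(s,255,138,104,78)])]))
E
```

```text
(no output)
```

View pics/crops.png

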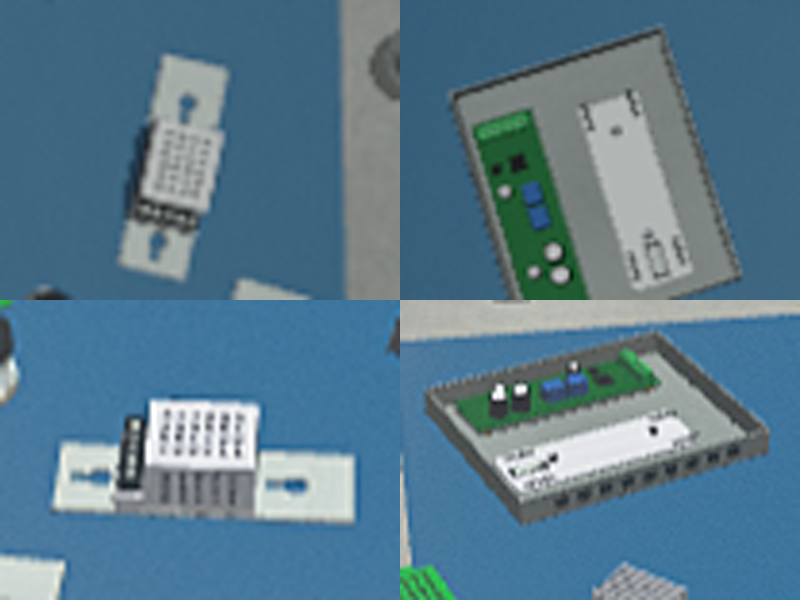

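The crops show the supply with its terminal block toward the robot, so forward is about world +x. The chassis +y half (board) is on the left, so its +x points up and slightly left. A front screw shows near crop (617,130), and the tongue and rear screw near (655,255).

```bash
cat > h.py <<'E'
import numpy as np, cv2
from cell import readout, grab_frame, camera_model, bot
def ray(n,uv,z):
    m=camera_model(n); V=np.array(m["view"]); R,t=V[:3,:3],V[:3,3]
    uv=np.atleast_2d(uv).astype(float)
    d=np.c_[(uv[:,0]-m["cx"])/m["fx"],(uv[:,1]-m["cy"])/m["fy"],np.ones(len(uv))]@R
    c=-R.T@t; return c+d*((z-c[2])/d[:,2])[:,None]
def proj(n,P):
    m=camera_model(n); V=np.array(m["view"]); q=np.atleast_2d(P)@V[:3,:3].T+V[:3,3]
    return np.c_[m["fx"]*q[:,0]/q[:,2]+m["cx"],m["fy"]*q[:,1]/q[:,2]+m["cy"]]
E
python3 - <<'E'
from h import *
def run(n,seed,lo,up=4):
    im=cv2.imread(f"pics/{n}0.png"); hsv=cv2.cvtColor(im,cv2.COLOR_BGR2HSV)
    x,y,w,h=seed; sub=cv2.resize(im[y:y+h,x:x+w],None,fx=up,fy=up,interpolation=cv2.INTER_CUBIC)
    hs=cv2.cvtColor(sub,cv2.COLOR_BGR2HSV)
    return sub,hs
for n,box in (("top",(375,200,50,60)),("side",(280,245,75,45))):
    sub,hs=run(n,box,0)
    m=((hs[...,1]<60)&(hs[...,2]>130)).astype(np.uint8)
    k,l,st,c=cv2.connectedComponentsWithStats(m)
    i=1+np.argmax(st[1:,4]); cs=cv2.findContours((l==i).astype(np.uint8),cv2.RETR_EXTERNAL,cv2.CHAIN_APPROX_NONE)[0][0]
    ap=cv2.approxPolyDP(cs,6,True)[:,0]
    px=(ap+.5)/4-.5+np.array(box[:2]); print(n,"supply"); 
    for p,P in zip(px,ray(n,px,.003)): print(p.round(1),P.round(4))
# chassis: rim outline not-blue region inside mat
for n,box in (("top",(218,168,90,92)),("side",(255,140,105,70))):
    sub,hs=run(n,box,0)
    m=(~((hs[...,0]>98)&(hs[...,0]<112)&(hs[...,1]>105)&(hs[...,2]>80))).astype(np.uint8)
    m=cv2.morphologyEx(m,cv2.MORPH_OPEN,np.ones((9,9),np.uint8))
    k,l,st,c=cv2.connectedComponentsWithStats(m); i=l[m.shape[0]//2,m.shape[1]//2] or 1+np.argmax(st[1:,4])
    cs=cv2.findContours((l==i).astype(np.uint8),cv2.RETR_EXTERNAL,cv2.CHAIN_APPROX_NONE)[0][0]
    ap=cv2.approxPolyDP(cs,8,True)[:,0]; px=(ap+.5)/4-.5+np.array(box[:2]); print(n,"chassis")
    for p,P in zip(px,ray(n,px,.027)): print(p.round(1),P.round(4))
    # rail: bright, and dark spots within
    r=((hs[...,1]<60)&(hs[...,2]>(165 if n=="top" else 200))).astype(np.uint8)
    r=cv2.morphologyEx(r,cv2.MORPH_CLOSE,np.ones((9,9),np.uint8))
    k,l,st,c=cv2.connectedComponentsWithStats(r); i=1+np.argmax(st[1:,4])
    cs=cv2.findContours((l==i).astype(np.uint8),cv2.RETR_EXTERNAL,cv2.CHAIN_APPROX_NONE)[0][0]
    px=(cv2.boxPoints(cv2.minAreaRect(cs))+.5)/4-.5+np.array(box[:2]); print(n,"rail",st[i])
    for p,P in zip(px,ray(n,px,.005)): print(p.round(1),P.round(4))
E
```

```text
top supply
[397.4 205.6] [ 0.564  -0.2934  0.003 ]
[393.1 233.4] [ 0.4576 -0.2764  0.003 ]
[405.1 237.1] [ 0.4443 -0.3218  0.003 ]
[410.1 209.1] [ 0.5514 -0.342   0.003 ]
side supply
[286.6 264.6] [ 0.4044 -0.2655  0.003 ]
[285.6 276.6] [ 0.3967 -0.3113  0.003 ]
[297.4 277.1] [ 0.428  -0.3182  0.003 ]
[298.4 274.6] [ 0.4319 -0.3093  0.003 ]
[298.6 276.9] [ 0.4314 -0.3178  0.003 ]
[345.1 278.9] [ 0.5548 -0.345   0.003 ]
[345.1 266.1] [ 0.5653 -0.297   0.003 ]
[326.1 265.9] [ 0.5129 -0.2877  0.003 ]
[325.1 255.4] [ 0.5178 -0.245   0.003 ]
[304.9 254.6] [ 0.4607 -0.2328  0.003 ]
[303.6 271.9] [ 0.4475 -0.3011  0.003 ]
[301.9 272.9] [ 0.4422 -0.3041  0.003 ]
[297.6 271.9] [ 0.4312 -0.2985  0.003 ]
[298.4 263.9] [ 0.4373 -0.2676  0.003 ]
top chassis
[279.9 171.4] [0.6832 0.1573 0.027 ]
[224.1 188.1] [0.6144 0.3654 0.027 ]
[243.4 254.6] [0.3667 0.2821 0.027 ]
[300.4 236.9] [0.4361 0.0733 0.027 ]
top rail [  167    89   112   200 10584]
[257.7 193.4] [0.6004 0.2409 0.005 ]
[273.  188.6] [0.6203 0.1833 0.005 ]
[287.8 235.4] [0.4422 0.1217 0.005 ]
[272.5 240.2] [0.4231 0.1786 0.005 ]
side chassis
[350.4 177.1] [0.6742 0.1159 0.027 ]
[349.4 169.6] [0.682 0.166 0.027]
[321.9 145.6] [0.614 0.36  0.027]
[260.9 160.9] [0.3672 0.276  0.027 ]
[261.1 166.9] [0.3655 0.2326 0.027 ]
[285.9 195.6] [0.4354 0.0361 0.027 ]
side rail [ 100  113  201   78 6559]
[279.1 178.3] [0.4256 0.1797 0.005 ]
[327.8 164.9] [0.6175 0.2464 0.005 ]
[330.6 175.1] [0.6144 0.1738 0.005 ]
[281.9 188.5] [0.4291 0.1128 0.005 ]
```

```bash
python3 - <<'E'
from h import *
from scipy.ndimage import map_coordinates as mc
a=np.radians(18.6); ux=np.array([np.cos(a),np.sin(a),0]); uy=np.array([-np.sin(a),np.cos(a),0])
rl=np.array([.5362,.1868,0])
def sample(n,P):
    g=cv2.cvtColor(cv2.imread(f"pics/{n}0.png"),cv2.COLOR_BGR2GRAY).astype(float)
    q=proj(n,P); return mc(g,[q[:,1],q[:,0]],order=1)
for n in("top","side"):
  for r in ((36,72),(-100,-40)):
    print(n,r)
    xs=np.arange(*r,2)/1000
    for yy in (-8,-4,0,4,8):
        print(yy,sample(n,rl+xs[:,None]*ux+yy/1000*uy+[0,0,.0125]).astype(int))
# rear plate of supply in top; keyholes (blue within plate)
for n,boxes in (("top",((382,240,26,16),(395,203,18,22))),("side",((282,262,17,17),(325,262,25,19)))):
    for b in boxes:
        im=cv2.imread(f"pics/{n}0.png"); x,y,w,h=b
        s=cv2.resize(im[y:y+h,x:x+w],None,fx=8,fy=8,interpolation=cv2.INTER_CUBIC); hs=cv2.cvtColor(s,cv2.COLOR_BGR2HSV)
        m=((hs[...,1]<85)&(hs[...,2]>120)).astype(np.uint8)
        k,l,st,c=cv2.connectedComponentsWithStats(m); i=1+np.argmax(st[1:,4])
        C,H=cv2.findContours((l==i).astype(np.uint8),cv2.RETR_CCOMP,cv2.CHAIN_APPROX_NONE)
        for cc,hh in zip(C,H[0]):
            if cv2.contourArea(cc)<40: continue
            if hh[3]<0:
                px=(cv2.approxPolyDP(cc,7,True)[:,0]+.5)/8-.5+np.array([x,y]); print(n,"outer",ray(n,px,.003)[:,:2].round(4).tolist())
            else:
                P=ray(n,(cc[:,0]+.5)/8-.5+np.array([x,y]),.003); print(n,"hole",P[:,:2].mean(0).round(4),P[:,:2].min(0).round(4),P[:,:2].max(0).round(4))
E
```

```text
top (36, 72)
-8 [180 181 182 182 175 170 170 176 178 180 180 180 180 180 180 180 180 180]
-4 [180 176 166 142 127 129 136 151 164 174 181 181 180 180 180 180 180 181]
0 [179 171 160 137 112 109 117 138 163 175 180 180 180 180 180 180 180 180]
4 [179 177 167 155 131 118 136 152 169 181 181 180 180 180 180 180 180 180]
8 [180 180 179 178 174 169 171 175 178 180 180 180 180 180 180 180 180 180]
top (-100, -40)
-8 [129 143 147 149 150 149 146 144 145 147 147 143 129 111 121 138 154 172
 173 170 170 176 178 181 180 180 180 180 180 179]
-4 [156 159 161 163 165 165 163 159 158 162 164 159 148 117 100 126 146 138
 123 126 137 152 163 173 181 180 180 180 180 180]
0 [147 164 166 169 168 168 165 163 166 169 170 166 154 132 112 117 137 128
  99 107 133 150 162 172 179 180 180 180 180 179]
4 [120 145 151 149 146 145 147 145 149 147 141 134 119 112 117 123 140 153
 140 131 152 168 174 179 181 180 180 180 180 180]
8 [165 166 166 163 161 167 169 165 163 158 156 160 162 160 161 163 167 174
 177 173 173 177 180 180 180 180 180 180 180 180]
side (36, 72)
-8 [224 180 104  63  76 107 175 231 234 235 234 
[... 1138 characters left out ...]
0.423, -0.2816], [0.4344, -0.2874]]
top outer [[0.5647, -0.2927], [0.5318, -0.2824], [0.5146, -0.2823], [0.5118, -0.2875], [0.4917, -0.2821], [0.4927, -0.3368], [0.5051, -0.3388], [0.5113, -0.3341], [0.5522, -0.3427], [0.5569, -0.338]]
top hole [ 0.5234 -0.3095] [ 0.5127 -0.3167] [ 0.5324 -0.3051]
side outer [[0.4063, -0.2594], [0.3949, -0.3108], [0.4308, -0.3189], [0.4377, -0.2664]]
side hole [ 0.4195 -0.2895] [ 0.4085 -0.2961] [ 0.4297 -0.2851]
side outer [[0.5117, -0.2699], [0.5, -0.3346], [0.5547, -0.3461], [0.5653, -0.2947], [0.5131, -0.286], [0.5152, -0.2705]]
side hole [ 0.5157 -0.3111] [ 0.5133 -0.3135] [ 0.5183 -0.3082]
side hole [ 0.5288 -0.3134] [ 0.5221 -0.319 ] [ 0.5353 -0.3079]
```

Call:
step_arm(
  rows=[
    [[0.497,-0.2426,0],[0,0,0.468]],
    [[0.497,-0.2426,0],[0,0,0.468]],
    [[0.497,-0.2426,0],[0,0,0.468]],
    [[0.497,-0.2426,0],[0,0,0.468]],
    [[0.497,-0.2426,0],[0,0,0.468]],
    [[0.497,-0.2426,0],[0,0,0.468]],
    [[0.497,-0.2426,0.03],[0,0,0.468]],
    [[0.497,-0.2426,0.07],[0,0,0.468]],
    [[0.497,-0.2426,0.18],[0,0,0.468]],
    [[0.497,-0.2426,0.18],[0,0,0.468]],
    [[0.497,-0.2426,0.18],[0,0,0.468]],
    [[0.497,-0.2426,0.18],[0,0,0.468]],
  ],
  claw=1,
)

```text
clock: 1.3
eef_pos: [0.4717, -0.2999, 0.1204]
eef_rot: [[0.977, -0.212, -0.003], [-0.212, -0.977, 0.002], [-0.003, -0.002, -1.0]]
contact_force: [0.6, -0.4, 0.7]
gripper_width: 0.0854
grip_force: 0.0
```

```bash
cat >> h.py <<'E'
def goto(p,yaw):
    """shares for step_arm to reach TCP p, tool x at yaw deg, tool down"""
    from scipy.spatial.transform import Rotation as R
    s=readout.get_state(); A=np.array(s["eef_rot"]); c,n=np.cos(np.radians(yaw)),np.sin(np.radians(yaw))
    T=np.array([[c,n,0],[n,-c,0],[0,0,-1]])
    print("clk",s["clock"],"pos",np.round(s["eef_pos"],4),"yaw",np.degrees(np.arctan2(A[1,0],A[0,0])).round(2),"z",A[:,2].round(4),"F",np.round(s["contact_force"],2),"w",s["gripper_width"])
    print("shift",(A.T@(np.array(p)-s["eef_pos"])/.75).round(4),"turn",(R.from_matrix(A.T@T).as_rotvec(degrees=True)/60).round(4))
E
python3 -c "
from h import *
goto([.4724,-.3001,.032],-12.3)"
```

```text
clk 1.3 pos [ 0.4717 -0.2999  0.1204] yaw -12.22 z [-0.003   0.0023 -1.    ] F [ 0.63 -0.36  0.65] w 0.08543550827613137
shift [0.0014 0.0002 0.1179] turn [-0.0015  0.0033  0.0013]
```

Call:
step_arm(
  rows=[
    [[0.001,0,0.04],[0,0,0]],
    [[0.001,0,0.07],[0,0,0]],
    [[0.001,0,0.095],[0,0,0]],
    [[0.001,0,0.11],[0,0,0]],
    [[0.001,0,0.1175],[0,0,0]],
    [[0.001,0,0.1175],[0,0,0]],
    [[0.001,0,0.1175],[0,0,0]],
  ],
)

```text
clock: 2.0
eef_pos: [0.4738, -0.3016, 0.0343]
eef_rot: [[0.977, -0.213, 0.001], [-0.213, -0.977, -0.001], [0.002, 0.001, -1.0]]
contact_force: [0.4, 0.4, 0.5]
gripper_width: 0.0856
grip_force: 0.0
```

Call:
step_arm(
  rows=[
    [[0,0,0],[0,0,0]],
    [[0,0,0],[0,0,0]],
    [[0,0,0],[0,0,0]],
    [[0,0,0],[0,0,0]],
    [[0,0,0],[0,0,0]],
    [[0,0,0],[0,0,0]],
    [[0,0,0],[0,0,0]],
    [[0,0,0],[0,0,0]],
    [[0,0,0],[0,0,0]],
    [[0,0,0],[0,0,0]],
  ],
  claw=-1,
)

```text
clock: 3.0
eef_pos: [0.4736, -0.3007, 0.034]
eef_rot: [[0.977, -0.213, 0.001], [-0.213, -0.977, -0.0], [0.001, -0.0, -1.0]]
contact_force: [-1.0, 2.5, 5.6]
gripper_width: 0.0491
grip_force: 64.0
```

Call:
step_arm(
  rows=[
    [[0,0,-0.02],[0,0,0]],
    [[0,0,-0.06],[0,0,0]],
    [[0,0,-0.12],[0,0,0]],
    [[0,0,-0.17],[0,0,0]],
    [[0,0,-0.175],[0,0,0]],
    [[0,0,-0.175],[0,0,0]],
  ],
)

```text
clock: 3.6
eef_pos: [0.4735, -0.301, 0.1651]
eef_rot: [[0.977, -0.212, 0.001], [-0.212, -0.977, -0.001], [0.002, 0.001, -1.0]]
contact_force: [-0.2, 0.9, -3.3]
gripper_width: 0.0491
grip_force: 63.4
```

Call:
step_arm(
  rows=[
    [[-0.003,-0.03,0],[0,0,-0.03]],
    [[-0.01,-0.09,0],[0,0,-0.08]],
    [[-0.017,-0.155,0],[0,0,-0.14]],
    [[-0.023,-0.22,0],[0,0,-0.19]],
    [[-0.03,-0.285,0],[0,0,-0.24]],
    [[-0.037,-0.35,0],[0,0,-0.3]],
    [[-0.044,-0.415,0],[0,0,-0.36]],
    [[-0.05,-0.48,0],[0,0,-0.42]],
    [[-0.057,-0.545,0],[0,0,-0.47]],
    [[-0.063,-0.6,0],[0,0,-0.5]],
    [[-0.068,-0.635,0],[0,0,-0.515]],
    [[-0.068,-0.6454,0],[0,0,-0.515]],
  ],
)

```text
clock: 4.8
eef_pos: [0.5244, 0.1855, 0.1618]
eef_rot: [[0.947, 0.323, -0.004], [0.323, -0.947, -0.0], [-0.004, -0.001, -1.0]]
contact_force: [-0.0, -1.2, -3.4]
gripper_width: 0.049
grip_force: 63.6
```

```bash
python3 -c "
from h import *
goto([.5269,.1831,.090],18.6)
print(readout.get_state()['gripper_width'])"
```

```text
clk 4.8 pos [0.5244 0.1855 0.1618] yaw 18.82 z [-4.4e-03 -1.0e-04 -1.0e+00] F [-0.03 -1.21 -3.44] w 0.04896328518762455
shift [0.0025 0.0042 0.0957] turn [-0.0013  0.004   0.0036]
0.04896328518762455
```

Call:
step_arm(
  rows=[
    [[0.0025,0.004,0.03],[0,0,0.003]],
    [[0.0025,0.004,0.07],[0,0,0.003]],
    [[0.0025,0.004,0.1],[0,0,0.003]],
    [[0.0025,0.004,0.113],[0,0,0.003]],
    [[0.0025,0.004,0.1155],[0,0,0.003]],
    [[0.0025,0.004,0.1155],[0,0,0.003]],
    [[0.0025,0.004,0.1155],[0,0,0.003]],
  ],
)

```text
clock: 5.5
eef_pos: [0.5299, 0.1807, 0.0787]
eef_rot: [[0.949, 0.316, 0.002], [0.316, -0.949, 0.0], [0.002, 0.0, -1.0]]
contact_force: [0.8, -0.2, -3.3]
gripper_width: 0.049
grip_force: 63.5
```

```bash
python3 - <<'E'
from h import *
ims=[]
for n,b in (("top",(225,165,80,90)),("side",(260,125,104,78))):
    f=grab_frame(n)[...,::-1]; cv2.imwrite(f"pics/{n}1.png",f); x,y,w,h=b
    ims.append(cv2.resize(f[y:y+h,x:x+w],(400,int(400*h/w)),interpolation=cv2.INTER_CUBIC))
H=max(i.shape[0] for i in ims); cv2.imwrite("pics/c1.png",np.hstack([cv2.copyMakeBorder(i,0,H-i.shape[0],0,0,cv2.BORDER_CONSTANT) for i in ims]))
goto([.5269,.1831,.075],18.6)
E
```

```text
clk 5.6 pos [0.5299 0.1808 0.0789] yaw 18.44 z [ 2.1e-03  5.0e-04 -1.0e+00] F [ 0.24 -0.21 -3.43] w 0.049255989501703464
shift [-0.0029 -0.0042  0.0052] turn [ 0.0002 -0.002  -0.0027]
```

View pics/c1.png

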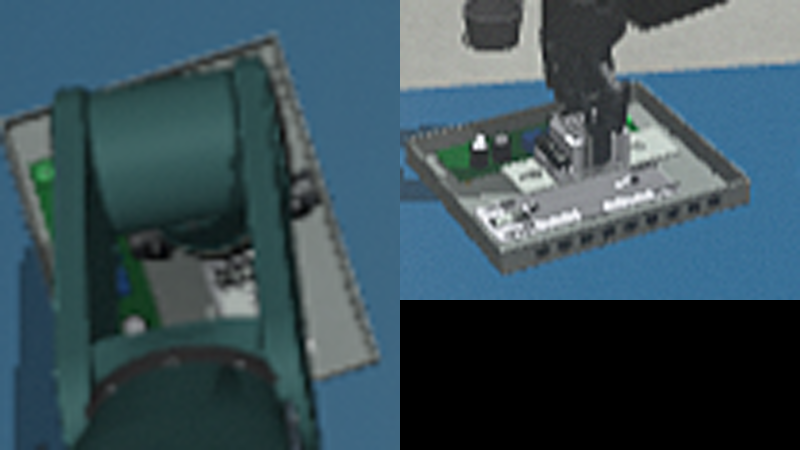

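```bash
python3 - <<'E'
from h import *
im=cv2.imread("pics/side1.png"); x,y,w,h=278,148,64,40
c=cv2.resize(im[y:y+h,x:x+w],(800,500),interpolation=cv2.INTER_CUBIC)
cv2.imwrite("pics/c2.png",c)
a=np.radians(18.44);u=np.array([np.cos(a),np.sin(a),0]);v=np.array([-np.sin(a),np.cos(a),0])
T=np.array([.5299,.1808,.0789-.034])+.0037*u
for nm,X,Y,Z in (("FR",84,-25,3),("FL",84,25,3),("RR",-80,-25,3),("RL",-80,25,3),("kf",52,0,3),("kr",-56,0,3),("caseFRtop",30,-25,39)):
    q=proj("side",T+X/1e3*u+Y/1e3*v+[0,0,Z/1e3])[0]; print(nm,q.round(1),((q-[x,y]+.5)*12.5-.5).round())
E
```

```text
FR [332.2 163.3] [683. 198.]
FL [325.6 157.2] [600. 120.]
RR [291.3 174.3] [172. 334.]
RL [285.3 167.6] [ 97. 251.]
kf [321.2 162.2] [545. 184.]
kr [294.4 169.3] [211. 272.]
caseFRtop [319.2 158.1] [521. 132.]
```

View pics/c2.png

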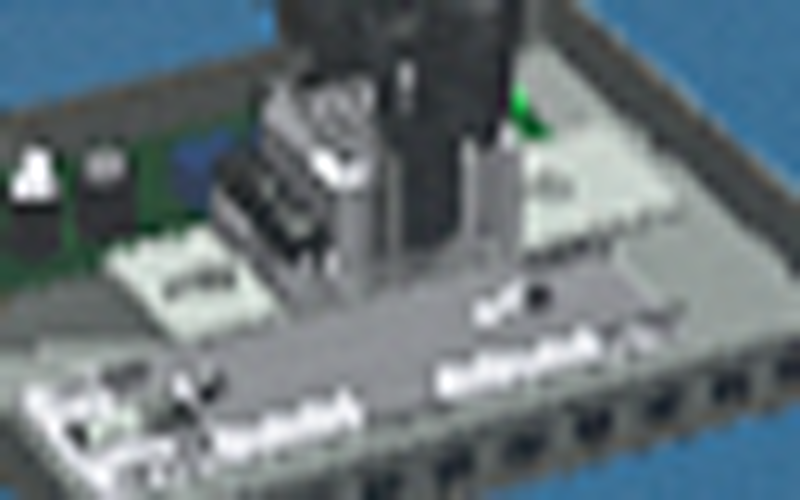

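```bash
python3 - <<'E'
from h import *
rl=np.array([.5362,.1868,0]);a=np.radians(18.6);M=np.array([[np.cos(a),np.sin(a)],[-np.sin(a),np.cos(a)]])
loc=lambda P:((P[:,:2]-rl[:2])@M.T*1e3).round(1)
# light direction from keyhole light spots
p=ray("side",[[317.6,172.4],[293,178.6]],.005); print("lightspots",loc(p))
kh=np.array([.5299,.1808])+.0037*M[0]; print("keyholes",loc(np.array([kh+.052*M[0],kh-.056*M[0]])))
# blobs in frame 0
for n,bs in (("top",((260,190,16,16),(274,220,16,16))),("side",((312,164,18,14),(284,172,20,16)))):
  for x,y,w,h in bs:
    g=cv2.cvtColor(cv2.imread(f"pics/{n}0.png"),cv2.COLOR_BGR2GRAY)[y:y+h,x:x+w]
    print(n,x,y);print(g)
for n in("top","side"):
  for X in (46,-62):
    P=rl+[0,0,0]; P[:2]+=X/1e3*M[0]
    print(n,X,proj(n,[P+[0,0,.0125],P+[0,0,.005]]).round(1).tolist())
E
```

```text
lightspots [[ 36.    0.8]
 [-63.2   4. ]]
keyholes [[ 47.8  -3.7]
 [-60.2  -3.7]]
top 260 190
[[126 126 125 125 126 124 134 141 148 175 158  85 124 161 142 126]
 [115 125 122 133 148 158 173 174 175 184 180 143  82 134 137 125]
 [106 153 159 173 176 178 182 181 181 182 184 165  98 143 163 125]
 [ 90 150 180 182 181 181 180 181 180 180 183 166  93 134 173 124]
 [ 90 151 184 181 180 180 180 180 180 180 181 179 140  82 143 140]
 [ 87 135 185 180 181 180 180 180 181 180 181 182 168 144 172 163]
 [143 104 172 182 181 180 181 181 182 181 181 180 178 176 184 170]
 [167 103 152 183 181 181 182 174 157 173 182 181 180 181 182 174]
 [141  90 127 183 181 181 166 124 117 141 183 181 180 180 181 174]
 [149 167 169 182 180 182 159  96 108 129 183 181 180 181 180 180]
 [153 185 182 181 180 182 177 159 156 172 182 180 180 180 181 182]
 [142 175 181 180 180 180 181 179 177 182 180 180 180 180 180 181]
 [130 160 182 181 180 181 180 181 180 181 180 180 180 180 180 180]
 [124 152 183 181 180 180 180 180 180 180 180 180 180 181 180 181]
 [122 151 184 181 180 180 180 180 180 180 180 180 180 180 180 180]
 
[... 3053 characters left out ...]
29 229 231 232
  234 236]
 [ 77 229 191 171 194 135 181 178 206 202 242 234 231 232 233 235 239 231
  223 215]
 [ 84 183 170 190 213 199 248 250 201 207 180 222 239 239 222 226 202 187
  162 154]
 [201 196 222 243 227 204 188 193 126 141 154 196 217 212 155 175 131 149
  156 171]
 [226 245 241 200 163 120 196 140 176 141 199 169 155 150 144 168 158 152
  144 143]
 [159 227 248 178 162 134 216 174 186 138 158 157 169 151 153 140 123 112
  101  83]
 [137 155 212 196 177 152 134 157 169 159 156 143 143 106 115  91  89  81
   77  66]]
top 46 [[267.7, 198.6], [267.9, 198.9]]
top -62 [[275.9, 225.7], [276.0, 225.9]]
side 46 [[320.1, 170.1], [320.1, 171.8]]
side -62 [[293.7, 177.3], [293.8, 179.1]]
```

```bash
python3 -c "
from h import *
goto([.5270,.1837,.052],18.6)"
```

```text
clk 5.6 pos [0.5299 0.1808 0.0789] yaw 18.44 z [ 2.1e-03  5.0e-04 -1.0e+00] F [ 0.24 -0.21 -3.43] w 0.049255989501703464
shift [-0.0026 -0.0049  0.0359] turn [ 0.0002 -0.002  -0.0027]
```

Call:
step_arm(
  rows=[
    [[-0.0026,-0.0049,0.01],[0,-0.002,-0.0027]],
    [[-0.0026,-0.0049,0.023],[0,-0.002,-0.0027]],
    [[-0.0026,-0.0049,0.032],[0,-0.002,-0.0027]],
    [[-0.0026,-0.0049,0.0355],[0,-0.002,-0.0027]],
    [[-0.0026,-0.0049,0.0355],[0,-0.002,-0.0027]],
    [[-0.0026,-0.0049,0.0355],[0,-0.002,-0.0027]],
    [[-0.0026,-0.0049,0.0355],[0,-0.002,-0.0027]],
  ],
)

```text
clock: 6.3
eef_pos: [0.5263, 0.1836, 0.0514]
eef_rot: [[0.948, 0.319, -0.002], [0.319, -0.948, -0.0], [-0.002, -0.0, -1.0]]
contact_force: [-0.8, -0.4, -3.2]
gripper_width: 0.0493
grip_force: 63.6
```

```bash
python3 -c "
from h import *
goto([.5270,.1837,.048],18.6)"
```

```text
clk 6.3 pos [0.5263 0.1836 0.0514] yaw 18.6 z [-1.5e-03 -5.0e-04 -1.0e+00] F [-0.75 -0.38 -3.22] w 0.04927171184709748
shift [0.0009 0.0002 0.0045] turn [-0.0001  0.0015  0.0001]
```

Call:
step_arm(
  rows=[
    [[0.0007,0,0.002],[0,0,0]],
    [[0.0007,0,0.004],[0,0,0]],
    [[0.0007,0,0.005],[0,0,0]],
    [[0.0007,0,0.005],[0,0,0]],
    [[0.0007,0,0.005],[0,0,0]],
  ],
)

```text
clock: 6.8
eef_pos: [0.5265, 0.1837, 0.0474]
eef_rot: [[0.948, 0.319, -0.002], [0.319, -0.948, -0.001], [-0.002, -0.0, -1.0]]
contact_force: [-0.7, -1.0, -4.2]
gripper_width: 0.0488
grip_force: 63.6
```

Call:
step_arm(
  rows=[
    [[0,0,0.001],[0,0,0]],
    [[0,0,0.0016],[0,0,0]],
    [[0,0,0.0016],[0,0,0]],
  ],
)

```text
clock: 7.1
eef_pos: [0.5265, 0.1837, 0.0462]
eef_rot: [[0.948, 0.319, -0.002], [0.319, -0.948, -0.001], [-0.002, -0.0, -1.0]]
contact_force: [-0.5, -0.5, -3.6]
gripper_width: 0.0491
grip_force: 63.6
```

Call:
step_arm(
  rows=[
    [[0,0,0.001],[0,0,0]],
    [[0,0,0.0016],[0,0,0]],
    [[0,0,0.0016],[0,0,0]],
  ],
)

```text
clock: 7.4
eef_pos: [0.5265, 0.1838, 0.045]
eef_rot: [[0.948, 0.319, -0.002], [0.319, -0.948, -0.001], [-0.002, -0.0, -1.0]]
contact_force: [-0.8, -0.7, -2.6]
gripper_width: 0.0491
grip_force: 63.6
```

Call:
step_arm(
  rows=[
    [[0,0,0.0008],[0,0,0]],
    [[0,0,0.0014],[0,0,0]],
    [[0,0,0.0014],[0,0,0]],
  ],
)

```text
clock: 7.7
eef_pos: [0.5265, 0.1837, 0.0439]
eef_rot: [[0.948, 0.319, -0.002], [0.319, -0.948, -0.001], [-0.002, -0.0, -1.0]]
contact_force: [0.2, -0.5, -3.7]
gripper_width: 0.049
grip_force: 63.6
```

```bash
python3 -c "
from h import *
s=readout.get_state();print(s['contact_force'],s['wrist_torque'])
goto([.5270,.1837,.04],18.6)"
```

```text
[ 0.20083673 -0.45842249 -3.69030099] [ 0.00115927 -0.04374916  0.0262188 ]
clk 7.7 pos [0.5265 0.1837 0.0439] yaw 18.61 z [-2.1e-03 -6.0e-04 -1.0e+00] F [ 0.2  -0.46 -3.69] w 0.04900280261960175
shift [0.0006 0.0003 0.0053] turn [-0.0001  0.0021  0.0001]
```

Call:
step_arm(
  rows=[
    [[0,0,0.0008],[0,0,0]],
    [[0,0,0.0014],[0,0,0]],
    [[0,0,0.0014],[0,0,0]],
  ],
)

```text
clock: 8.0
eef_pos: [0.5266, 0.1838, 0.043]
eef_rot: [[0.948, 0.319, -0.002], [0.319, -0.948, -0.001], [-0.002, -0.0, -1.0]]
contact_force: [-0.3, -0.6, -2.6]
gripper_width: 0.0489
grip_force: 63.7
```

Call:
step_arm(
  rows=[
    [[0,0,0.0008],[0,0,0]],
    [[0,0,0.0014],[0,0,0]],
    [[0,0,0.0014],[0,0,0]],
  ],
)

```text
clock: 8.3
eef_pos: [0.5267, 0.1838, 0.042]
eef_rot: [[0.948, 0.319, -0.002], [0.319, -0.948, -0.0], [-0.002, -0.0, -1.0]]
contact_force: [0.3, -0.4, -1.2]
gripper_width: 0.049
grip_force: 63.7
```

Call:
step_arm(
  rows=[
    [[0,0,0.0008],[0,0,0]],
    [[0,0,0.0014],[0,0,0]],
    [[0,0,0.0014],[0,0,0]],
  ],
)

```text
clock: 8.6
eef_pos: [0.5268, 0.1838, 0.0409]
eef_rot: [[0.948, 0.319, -0.001], [0.319, -0.948, -0.0], [-0.002, -0.0, -1.0]]
contact_force: [0.9, 0.7, -1.3]
gripper_width: 0.0494
grip_force: 63.8
```

```bash
python3 -c "
from h import *
s=readout.get_state();print(s['contact_force'],s['wrist_torque'])
goto([.5270,.1837,.04],18.6)"
```

```text
[ 0.89090459  0.67591839 -1.33465278] [-0.01135453  0.01171815 -0.05954092]
clk 8.6 pos [0.5268 0.1838 0.0409] yaw 18.6 z [-1.5e-03 -4.0e-04 -1.0e+00] F [ 0.89  0.68 -1.33] w 0.049387286187022816
shift [0.0002 0.0002 0.0012] turn [-0.0001  0.0015  0.0001]
```

Call:
step_arm(
  rows=[
    [[0,0,0.0008],[0,0,0]],
    [[0,0,0.0014],[0,0,0]],
    [[0,0,0.0014],[0,0,0]],
  ],
)

```text
clock: 8.9
eef_pos: [0.5268, 0.1838, 0.0399]
eef_rot: [[0.948, 0.319, -0.001], [0.319, -0.948, -0.0], [-0.001, -0.0, -1.0]]
contact_force: [2.1, 1.3, 0.9]
gripper_width: 0.049
grip_force: 63.8
```

Call:
step_arm(
  rows=[
    [[0,0,0.0008],[0,0,0]],
    [[0,0,0.0012],[0,0,0]],
    [[0,0,0.0012],[0,0,0]],
  ],
)

```text
clock: 9.2
eef_pos: [0.5269, 0.1838, 0.0392]
eef_rot: [[0.948, 0.319, -0.001], [0.319, -0.948, -0.0], [-0.001, -0.0, -1.0]]
contact_force: [1.3, 0.6, 2.6]
gripper_width: 0.0495
grip_force: 64.3
```

```bash
python3 -c "
from h import *
s=readout.get_state();print(s['contact_force'],s['wrist_torque'])
goto([.5270,.1837,.039],18.6)"
```

```text
[1.32020861 0.61214001 2.59215105] [ 0.03388268 -0.12033224  0.01589231]
clk 9.2 pos [0.5269 0.1838 0.0392] yaw 18.6 z [-1.3e-03 -4.0e-04 -1.0e+00] F [1.32 0.61 2.59] w 0.049458756973778044
shift [0.0001 0.0002 0.0002] turn [-0.0001  0.0013  0.    ]
```

Call:
step_arm(
  rows=[
    [[0,0,0.0006],[0,0,0]],
    [[0,0,0.001],[0,0,0]],
    [[0,0,0.001],[0,0,0]],
  ],
)

```text
clock: 9.5
eef_pos: [0.5268, 0.1838, 0.039]
eef_rot: [[0.948, 0.319, -0.001], [0.319, -0.948, -0.0], [-0.001, -0.0, -1.0]]
contact_force: [-0.8, 0.1, 9.6]
gripper_width: 0.049
grip_force: 65.4
```

Call:
step_arm(
  rows=[
    [[0.001,0,0],[0,0,0]],
    [[0.002,0,0],[0,0,0]],
    [[0.0027,0,0],[0,0,0]],
    [[0.0027,0,0],[0,0,0]],
  ],
)

```text
clock: 9.9
eef_pos: [0.5268, 0.1838, 0.0389]
eef_rot: [[0.948, 0.319, -0.005], [0.319, -0.948, -0.002], [-0.005, -0.0, -1.0]]
contact_force: [-5.3, -2.9, 13.7]
gripper_width: 0.0493
grip_force: 65.8
```

```bash
python3 -c "
from h import *
s=readout.get_state();print(s['contact_force'],s['wrist_torque'])
goto([.5270,.1837,.039],18.6)"
```

```text
[-5.27405883 -2.86780448 13.67233036] [-1.67070367e-01  4.77812351e-01 -8.70148953e-05]
clk 9.9 pos [0.5268 0.1838 0.0389] yaw 18.61 z [-0.0046 -0.0015 -1.    ] F [-5.27 -2.87 13.67] w 0.0492813462790171
shift [ 0.0002  0.0002 -0.0001] turn [-0.      0.0046  0.0002]
```

Call:
step_arm(
  rows=[
    [[0.001,0,-0.0004],[0,0,0]],
    [[0.002,0,-0.0004],[0,0,0]],
    [[0.0027,0,-0.0004],[0,0,0]],
    [[0.0027,0,-0.0004],[0,0,0]],
  ],
)

```text
clock: 10.3
eef_pos: [0.5269, 0.1838, 0.0389]
eef_rot: [[0.948, 0.319, -0.008], [0.319, -0.948, -0.003], [-0.008, -0.0, -1.0]]
contact_force: [-9.1, -5.1, 16.8]
gripper_width: 0.0493
grip_force: 66.1
```

```bash
python3 -c "
from h import *
s=readout.get_state();print(s['contact_force'],s['wrist_torque'])
goto([.5270,.1837,.039],18.6)"
```

```text
[-9.09322862 -5.07884639 16.82534208] [-0.53330435  0.76830575 -0.079852  ]
clk 10.3 pos [0.5269 0.1838 0.0389] yaw 18.62 z [-0.008  -0.0026 -1.    ] F [-9.09 -5.08 16.83] w 0.049310837121802016
shift [ 0.0001  0.0002 -0.0001] turn [-0.0001  0.008   0.0003]
```

Call:
step_arm(
  rows=[
    [[0,0,-0.0008],[0,0,0]],
    [[0,0,-0.0014],[0,0,0]],
    [[0,0,-0.0014],[0,0,0]],
  ],
)

```text
clock: 10.6
eef_pos: [0.5271, 0.1839, 0.0393]
eef_rot: [[0.948, 0.319, -0.008], [0.319, -0.948, -0.002], [-0.008, -0.0, -1.0]]
contact_force: [-6.2, -2.3, 8.7]
gripper_width: 0.0491
grip_force: 65.0
```

```bash
python3 -c "
from h import *
s=readout.get_state();print(s['contact_force'],s['wrist_torque'])
goto([.5270,.1837,.039],18.6)"
```

```text
[-6.19479363 -2.25143266  8.71324906] [-0.52342964  0.73517222 -0.10486799]
clk 10.6 pos [0.5271 0.1839 0.0393] yaw 18.62 z [-0.0078 -0.0025 -1.    ] F [-6.19 -2.25  8.71] w 0.04909772011723186
shift [-0.0002  0.0003  0.0004] turn [-0.0002  0.0078  0.0003]
```

Call:
step_arm(
  rows=[
    [[0,0,0],[0,0.006,0]],
    [[0,0,0],[0,0.012,0]],
    [[0,0,0],[0,0.012,0]],
  ],
)

```text
clock: 10.9
eef_pos: [0.5271, 0.184, 0.0389]
eef_rot: [[0.948, 0.319, 0.004], [0.319, -0.948, 0.002], [0.004, -0.0, -1.0]]
contact_force: [-5.6, -2.5, 6.1]
gripper_width: 0.0489
grip_force: 64.7
```

```bash
python3 -c "
from h import *
s=readout.get_state();print(s['contact_force'],s['wrist_torque'])
goto([.5270,.1837,.039],18.6)"
```

```text
[-5.59156898 -2.53094777  6.08410437] [-0.56657831  1.06241698 -0.01047832]
clk 10.9 pos [0.5271 0.184  0.0389] yaw 18.62 z [ 0.004   0.0017 -1.    ] F [-5.59 -2.53  6.08] w 0.048917546010567504
shift [-0.0002  0.0004 -0.0001] turn [-0.0003 -0.0041  0.0004]
```

Call:
step_arm(
  rows=[
    [[0.001,0,0],[0,0,0]],
    [[0.002,0,0],[0,0,0]],
    [[0.003,0,0],[0,0,0]],
    [[0.003,0,0],[0,0,0]],
  ],
)

```text
clock: 11.3
eef_pos: [0.5294, 0.185, 0.039]
eef_rot: [[0.948, 0.319, 0.004], [0.319, -0.948, 0.002], [0.004, -0.001, -1.0]]
contact_force: [-4.9, -2.2, 6.4]
gripper_width: 0.0493
grip_force: 64.7
```

Call:
step_arm(
  rows=[
    [[0,0.001,0],[0,0,0]],
    [[0,0.002,0],[0,0,0]],
    [[0,0.002,0],[0,0,0]],
  ],
)

```text
clock: 11.6
eef_pos: [0.5312, 0.1841, 0.039]
eef_rot: [[0.948, 0.319, 0.007], [0.319, -0.948, 0.003], [0.007, -0.001, -1.0]]
contact_force: [-2.3, -0.3, 1.9]
gripper_width: 0.0489
grip_force: 64.2
```

```bash
python3 -c "
from h import *
s=readout.get_state();print(s['contact_force'],s['wrist_torque'])
goto([.5270,.1837,.039],18.6)"
```

```text
[-2.32698806 -0.31882008  1.89563406] [-0.11466393  0.89516395 -0.10002503]
clk 11.6 pos [0.5312 0.1841 0.039 ] yaw 18.59 z [ 0.0065  0.0029 -1.    ] F [-2.33 -0.32  1.9 ] w 0.04893719520012969
shift [-0.0055 -0.0013 -0.    ] turn [-0.0007 -0.0068 -0.0001]
```

Call:
step_arm(
  rows=[
    [[0.001,0,0.0003],[0,-0.003,0]],
    [[0.002,0,0.0004],[0,-0.004,0]],
    [[0.003,0,0.0004],[0,-0.004,0]],
    [[0.004,0,0.0004],[0,-0.004,0]],
    [[0.004,0,0.0004],[0,-0.004,0]],
  ],
)

```text
clock: 12.1
eef_pos: [0.5361, 0.1852, 0.0391]
eef_rot: [[0.948, 0.319, 0.006], [0.319, -0.948, 0.002], [0.006, 0.0, -1.0]]
contact_force: [-1.7, -1.1, 0.2]
gripper_width: 0.0492
grip_force: 64.2
```

```bash
python3 -c "
from h import *
s=readout.get_state();print(s['contact_force'],s['wrist_torque'])
goto([.5270,.1837,.039],18.6)"
```

```text
[-1.69838549 -1.09428156  0.23082291] [-0.21326669  0.61426405  0.02041389]
clk 12.1 pos [0.5361 0.1852 0.0391] yaw 18.61 z [ 0.0061  0.0019 -1.    ] F [-1.7  -1.09  0.23] w 0.04915067570563772
shift [-0.0121 -0.0019  0.0001] turn [ 0.0001 -0.0061  0.0002]
```

Call:
step_arm(
  rows=[
    [[0.001,0,0.0004],[0,0,0]],
    [[0.002,0,0.0005],[0,0,0]],
    [[0.003,0,0.0005],[0,0,0]],
    [[0.004,0,0.0005],[0,0,0]],
    [[0.004,0,0.0005],[0,0,0]],
  ],
)

```text
clock: 12.6
eef_pos: [0.5379, 0.186, 0.039]
eef_rot: [[0.948, 0.319, 0.004], [0.319, -0.948, 0.002], [0.005, -0.0, -1.0]]
contact_force: [-4.1, -2.5, 4.6]
gripper_width: 0.0488
grip_force: 64.6
```

```bash
python3 -c "
from h import *
s=readout.get_state();print(s['contact_force'],s['wrist_torque'])
goto([.5270,.1837,.039],18.6)"
```

```text
[-4.0926606  -2.53399468  4.55674729] [-0.34897189  1.06406689  0.04017339]
clk 12.6 pos [0.5379 0.186  0.039 ] yaw 18.61 z [ 0.0045  0.0016 -1.    ] F [-4.09 -2.53  4.56] w 0.04883063224398659
shift [-0.0148 -0.0018 -0.0001] turn [-0.0001 -0.0045  0.0002]
```

Call:
step_arm(
  rows=[
    [[0.001,0,0],[0,0,0]],
    [[0.002,0,0],[0,0,0]],
    [[0.003,0,0],[0,0,0]],
    [[0.003,0,0],[0,0,0]],
  ],
)

```text
clock: 13.0
eef_pos: [0.5402, 0.1868, 0.039]
eef_rot: [[0.948, 0.319, 0.005], [0.319, -0.948, 0.002], [0.005, -0.0, -1.0]]
contact_force: [-5.6, -1.2, 5.4]
gripper_width: 0.0491
grip_force: 64.5
```

```bash
python3 -c "
from h import *
s=readout.get_state();print(s['contact_force'],s['wrist_torque'])
goto([.5270,.1837,.039],18.6)"
```

```text
[-5.6008225  -1.22870631  5.41033812] [-0.33630008  1.11027227  0.03890184]
clk 13.0 pos [0.5402 0.1868 0.039 ] yaw 18.61 z [ 0.0048  0.0018 -1.    ] F [-5.6  -1.23  5.41] w 0.04911058106223657
shift [-0.018  -0.0017 -0.0001] turn [-0.0002 -0.0049  0.0001]
```

13.5 mm so far, with the push force steady. I'll continue to the firm stop.

Call:
step_arm(
  rows=[
    [[0.001,0,0],[0,0,0]],
    [[0.002,0,0],[0,0,0]],
    [[0.003,0,0],[0,0,0]],
    [[0.003,0,0],[0,0,0]],
  ],
)

```text
clock: 13.4
eef_pos: [0.5411, 0.1871, 0.0389]
eef_rot: [[0.948, 0.319, 0.003], [0.319, -0.948, 0.001], [0.003, -0.0, -1.0]]
contact_force: [-7.2, -2.8, 8.5]
gripper_width: 0.0491
grip_force: 65.1
```

```bash
python3 -c "
from h import *
s=readout.get_state();print(s['contact_force'],s['wrist_torque'])
goto([.5270,.1837,.039],18.6)"
```

```text
[-7.18155884 -2.81114884  8.54092568] [-0.46635056  1.39820325  0.05095565]
clk 13.4 pos [0.5411 0.1871 0.0389] yaw 18.61 z [ 0.0025  0.0011 -1.    ] F [-7.18 -2.81  8.54] w 0.04906334444803454
shift [-0.0193 -0.0017 -0.0001] turn [-0.0002 -0.0026  0.0002]
```

Call:
step_arm(
  rows=[
    [[0.001,0,-0.0005],[0,0,0]],
    [[0.002,0,-0.0006],[0,0,0]],
    [[0.003,0,-0.0006],[0,0,0]],
    [[0.003,0,-0.0006],[0,0,0]],
  ],
)

```text
clock: 13.8
eef_pos: [0.5413, 0.1872, 0.0389]
eef_rot: [[0.948, 0.319, -0.001], [0.319, -0.948, -0.0], [-0.001, -0.0, -1.0]]
contact_force: [-11.2, -5.2, 8.9]
gripper_width: 0.0495
grip_force: 65.2
```

```bash
python3 -c "
from h import *
s=readout.get_state();print(s['contact_force'],s['wrist_torque'])
goto([.5270,.1837,.039],18.6)"
```

```text
[-11.22837056  -5.15728473   8.94998991] [-0.69611362  1.70031895 -0.06191383]
clk 13.8 pos [0.5413 0.1872 0.0389] yaw 18.63 z [-1.2e-03 -1.0e-04 -1.0e+00] F [-11.23  -5.16   8.95] w 0.04947470780010886
shift [-0.0195 -0.0016 -0.0001] turn [-0.0003  0.0011  0.0004]
```

Call:
step_arm(
  rows=[
    [[-0.002,0,-0.0003],[0,0,0]],
    [[-0.004,0,-0.0005],[0,0,0]],
    [[-0.0055,0,-0.0005],[0,0,0]],
    [[-0.0055,0,-0.0005],[0,0,0]],
  ],
)

```text
clock: 14.2
eef_pos: [0.541, 0.1871, 0.0394]
eef_rot: [[0.948, 0.319, 0.006], [0.319, -0.948, 0.002], [0.006, -0.0, -1.0]]
contact_force: [-2.6, -1.5, -5.8]
gripper_width: 0.0491
grip_force: 63.6
```

```bash
python3 - <<'E'
from h import *
s=readout.get_state();print(s['contact_force'],s['wrist_torque'])
goto([.5270,.1837,.039],18.6)
f=grab_frame("side")[...,::-1]; cv2.imwrite("pics/side3.png",f); x,y,w,h=268,150,72,45
cv2.imwrite("pics/c3.png",cv2.resize(f[y:y+h,x:x+w],(800,500),interpolation=cv2.INTER_CUBIC))
E
```

```text
[-2.60907071 -1.50464213 -5.79488222] [-0.17066596  0.52535177  0.02527054]
clk 14.2 pos [0.541  0.1871 0.0394] yaw 18.6 z [ 0.0056  0.0021 -1.    ] F [-2.61 -1.5  -5.79] w 0.04905427021747947
shift [-0.0192 -0.0017  0.0004] turn [-0.0002 -0.0057 -0.    ]
```

View pics/c3.png

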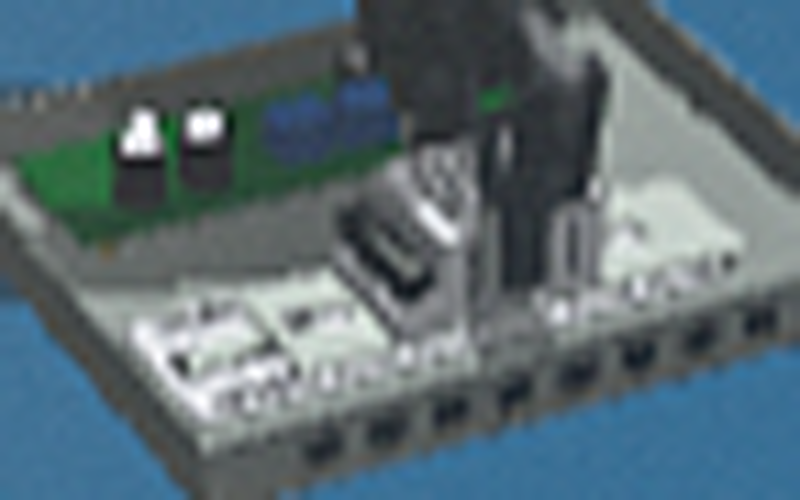

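Call:
step_arm(
  rows=[
    [[0,0,0.0003],[0,-0.003,0]],
    [[0,0,0.0004],[0,-0.005,0]],
    [[0,0,0.0004],[0,-0.005,0]],
  ],
)

```text
clock: 14.55
eef_pos: [0.5412, 0.1871, 0.0394]
eef_rot: [[0.948, 0.319, 0.001], [0.319, -0.948, 0.0], [0.001, -0.0, -1.0]]
contact_force: [-3.0, -0.7, -3.3]
gripper_width: 0.0491
grip_force: 63.6
```

Call:
step_arm(
  rows=[
    [[0,0,0],[0,0,0]],
    [[0,0,0],[0,0,0]],
    [[0,0,0],[0,0,0]],
    [[0,0,0],[0,0,0]],
    [[0,0,0],[0,0,0]],
    [[0,0,0],[0,0,0]],
  ],
  claw=0.7,
)

```text
clock: 15.15
eef_pos: [0.5413, 0.1871, 0.0396]
eef_rot: [[0.948, 0.319, 0.001], [0.319, -0.948, 0.001], [0.002, -0.0, -1.0]]
contact_force: [-0.4, -0.6, 0.3]
gripper_width: 0.0728
grip_force: 0.0
```

Released cleanly with no contact forces. I'll lift straight up, then swing clear for a look.

Call:
step_arm(
  rows=[
    [[0,0,-0.02],[0,0,0]],
    [[0,0,-0.06],[0,0,0]],
    [[0,0,-0.12],[0,0,0]],
    [[0,0,-0.18],[0,0,0]],
    [[0,0,-0.24],[0,0,0]],
    [[-0.02,0.06,-0.26],[0,0,0]],
    [[-0.03,0.12,-0.26],[0,0,0]],
    [[-0.03,0.18,-0.26],[0,0,0]],
    [[-0.03,0.24,-0.26],[0,0,0]],
    [[-0.03,0.3,-0.26],[0,0,0]],
    [[-0.03,0.36,-0.26],[0,0,0]],
    [[-0.03,0.4,-0.26],[0,0,0]],
  ],
)

```text
clock: 16.35
eef_pos: [0.616, -0.1076, 0.2344]
eef_rot: [[0.948, 0.318, 0.002], [0.318, -0.948, -0.0], [0.001, 0.001, -1.0]]
contact_force: [-0.1, -0.5, -0.7]
gripper_width: 0.0726
grip_force: 0.0
```

```bash
python3 - <<'E'
from h import *
ims=[]
for n,b in (("top",(220,165,88,66+22)),("side",(262,140,90,90))):
    f=grab_frame(n)[...,::-1]; cv2.imwrite(f"pics/{n}4.png",f); x,y,w,h=b
    ims.append(cv2.resize(f[y:y+h,x:x+w],(400,400),interpolation=cv2.INTER_CUBIC))
cv2.imwrite("pics/c4.png",np.hstack(ims))
a=np.radians(18.6);u=np.array([np.cos(a),np.sin(a),0])
print(readout.get_state()["eef_pos"])
# profile along rail centre line behind the plate, rel. to screws
from scipy.ndimage import map_coordinates as mc
rl=np.array([.5362,.1868,.008]); xs=np.arange(-100,-50,2)
for k in("0","4"):
    g=cv2.cvtColor(cv2.imread(f"pics/top{k}.png"),cv2.COLOR_BGR2GRAY).astype(float)
    q=proj("top",rl+xs[:,None]/1e3*u); print(k,mc(g,[q[:,1],q[:,0]],order=1).astype(int))
print(xs)
E
```

```text
[ 0.61669641 -0.10875089  0.23427822]
0 [144 166 166 169 168 168 167 164 166 169 170 167 158 140 117 114 134 135
 107  98 125 145 158 169 177]
4 [145 168 168 172 172 171 171 167 168 172 173 171 163 150 139 142 154 146
 112 100 123 137 150 164 178]
[-100  -98  -96  -94  -92  -90  -88  -86  -84  -82  -80  -78  -76  -74
  -72  -70  -68  -66  -64  -62  -60  -58  -56  -54  -52]
```

View pics/c4.png

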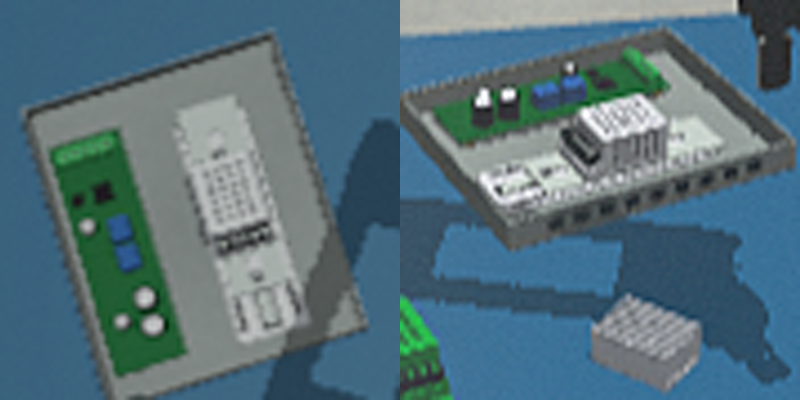

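The top view shows the supply flat on the rail, with its rear edge just ahead of the tongue. The tongue looks the same as at the start (up), and the rest of the scene is undisturbed.

```bash
python3 -c "
from cell import bot
print(bot.job_done())"
```

```text
the job is handed in; nothing more can be done
None
```

The supply sits flat on the rail and slid about 14.5 mm to a firm stop; it is released, the arm is clear, and the job is handed in. The tongue looks up behind it in the images, though I did not tug back to test the lock.

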